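Press the glued puppet foot: seat it, then hold the sprung arm past its click

ROBOT

A 7-joint arm with a two-finger parallel gripper is mounted at the origin on the work surface. World frame = base frame: x ahead of the robot, y to its left, z up, the work surface at z = 0. Lengths are in m, angles in rad, forces in N, time in s.
With the tool pointing down it reaches from about 0.425 to 0.875 m from the base axis. Payload 4.7 kg.
Tool frame: the origin (TCP) lies between the finger pads; the fingertips stand robot.nose_length ahead of it and the grasp point (between the pads) lies 6 mm ahead of it (robot.nose_length is the distance from the TCP to the fingertips, in m); z points along the fingers, x is the direction in which the jaws open and shut, and the axes are right-handed (so a half turn about z gives the same grasp; the last joint's range is limited). The gripper opens to 85 mm and grips with 20 to 120 N. Pads are 22 mm wide; open, the fingers measure 114 mm over their backs; the gripper's body (76 mm by 85 mm) begins 54 mm behind the grasp point. The pads swing forward as they close: fully open they stand 13 mm farther back than shut.
Start: joints at [-1.208, 0.321, -0.07, 1.45, 0.023, 1.371, -0.057], TCP at [0.222, 0.611, 0.256] pointing down, gripper open.
Joint ranges: [-2.86, 2.86], [-0.3, 2.09], [-1.38, 1.24], [0.06, 2.45], [-1.56, 4.7], [0.09, 2.05], [-2.69, 2.69]. Speed limits (rad/s): [2.57, 2.57, 3.14, 3.14, 3.14, 3.14, 3.14].

INTERFACE

Orientations are given as a 3x3 rotation matrix whose columns are the frame's x, y, z axes.
In Python, from station import robot gives the robot as it stands.
- The arm moves only by the shell command python3 -m jog 'ROWS' [OPENING] [FORCE]. ROWS is JSON, a list of rows, each a list of 4 numbers: the shift along the world's x, y, z as a fraction of full scale, then the turn about the world's z as a fraction of full scale. In form: [[x, y, z, yaw], ...]. A call has 1 to 5 rows; each row shifts and turns the commanded pose from where the row before left it; what a row does not reach is not made up. Full scale, the value 1, is 30 mm for a shift and 0.12 rad for a turn. A row lasts 1/12 s, in which the tool goes at most 41.7 mm and 7.16 degrees, less where a joint would pass 70% of its speed; a pose out of reach is approached as far as the arm can. A call with a number of a shift or a turn outside -1 to 1 is refused whole. A call with a gripper value outside its range is refused whole. OPENING is the closure, from -1 (fully open) to 1 (shut), set as the call begins (- or left out, the last holds). The fingers move at their own pace and stop on an object; FORCE is the grip in N (left out, the last holds). Time passes only in rows, so rows that do not move let the fingers close. It gives the time, the measured TCP pose, the force and the opening at its end, in the units of the state.
- robot.read_state(): the state, without advancing time (a new reading comes with each control period).
- robot.grab_frame(name): name is "scene" or "top"; returns the picture (400x640x3 uint8, red, green, blue); there is no depth.
- robot.calibration(name): a dict with "mtx" (3x3 intrinsics, pixels), "k1" (the pictures are not rectified: a ray, as slopes to the right and down, at radius r is drawn at 1 + k1 r^2 times it, then the intrinsics apply), "pose" (4x4, takes a point from camera to world coordinates). Camera axes: x right, y down, z forward; pixel columns grow to the right and rows downward; lengths in m; the calibration is good to about 2 mm. A picture is of the moment at which its call begins. calibration takes no time and is no camera call.
- robot.sign_off(): hands the job in, once; it reports no verdict.
The state is a dict: "time": time; "qpos": joint angles; "qvel": joint speeds; "joint_torque": joint torques, N m; "tool_pos": TCP position; "tool_rot": TCP orientation; "wrist_force": force on the tool from outside, world axes, zero at the start; "moment": the same for the moment, N m; "grip_width": opening from 0.0 (shut) to 1.0 (fully open).
Only numpy, scipy, OpenCV 4.12 (cv2) and the standard library are available. Lean on these libraries where they do the work, as an engineer would, in place of code of your own. Each camera call takes 0.05 s, during which the arm holds its last target.

TASK

Slide the carved foot along its channel in the lever press until you feel its toe come up hard against the stop hidden under the bridge, keeping it down in the channel. Then take the press's sprung arm by its upright handle and swing it towards the foot, past the click of its pawl and on until its nose presses firmly on the heel. Finish holding the handle there, with the foot let go and squeezed between nose and stop; do not let the arm go back to the pawl, do not crush the foot, and leave the other things on the bench alone.

Things in the scene. Friction and masses are not known exactly. Their poses are not given: they have to be found in the camera images.
- press: Fixed lever press: pale wooden board 360 x 360 x 18 mm with a channel between two low dark walls. Origin: underside of the board, under the channel's middle line; z up, +y along the channel towards the bridge (the way the foot slides), +x across it to the arm's pivot. Board x -105 to 255, y -180 to 180 mm. Channel 48 mm wide, centred on x = 0, y -95 to 155; walls 12 mm thick, tops at z 36 mm.
- bridge: Dark wooden bridge fixed over the channel's +y end, 104 (x) x 90 (y) x 48 mm. Origin: under its centre on the board (x 0, y +135, z 18 mm of the press), same axes. Tunnel 72 x 36 mm high, open at press y +90. In it hides a stop, the only part the toe meets, faced with springy rubber (1.5 N per mm, 6 mm deep); its face lies at press y +116 to +130 mm, different each time: feel for it.
- foot: Carved blue-painted foot, loose, 0.15 to 0.31 kg, standing in the channel. Origin: centre of the sole's underside. Sole 44 (x) x 100 mm (y), toes to +y; toes up to 28 mm high, instep up to 40 mm. Above the heel an ankle stump 34 (x) x 38 mm (y), y -50 to -12, top 85 mm above the sole; its back is flat at y -50 mm. Pinch it across x from above or push its back. Starts 15 to 75 mm short of the stop.
- jaw_arm (a joint): Angle q of the sprung iron arm, rad: 0 at rest, away from the bridge; grows clockwise (from above) about the upright pivot, towards bridge and heel; end of travel 1.10. The arm points from the pivot along (-cos(0.85-q), -sin(0.85-q)) in the press's x, y. Its return spring takes about 2.5 N at the handle at q = 0 and 5 N at 0.85, plus up to 5 N more where the tooth lifts the pawl (0.4 to 0.7).
- jaw_handle (a point): Centre of the top of the arm's upright round iron handle post, 20 mm in diameter, standing from 52 to 112 mm above the bench, 200 mm from the pivot. The flat arm below it is 20 mm wide, its top 52 mm above the bench.
- jaw_pivot (a point): Point on the arm's pivot axis, level with the arm's top (52 mm above the bench), at x +120 mm, y 0 of the press.
- jaw_nose (a point): Foremost point of the arm's nose, 52 mm above the bench: a round upright stud 18 mm wide, 120 mm from the pivot, on the arm's leading side. It presses on the back of the ankle, just above the heel; with the foot seated it meets it at an arm angle somewhere from 0.82 to 0.94 rad, and 10 N on the heel carries it some 0.05 further.
- pawl (a joint): Brass pawl slider in a wooden housing behind the pivot, sprung: 0 when in, up to about 0.006 m while the arm's tooth pushes it out. It drops back in (the click) at an arm angle of about 0.72 rad; an arm let go beyond that springs back only to about 0.73, where the pawl holds it, clear of the heel. Leave it to its spring.

How it is judged:
By the outcome, as a careful person would: the job done as asked, in the order asked, and still so for the second after the job is handed in, while the arm keeps its last pose, push and grip.
It also fails if it takes over 64 s, if anything falls off the work surface, if the arm or the gripper's body presses on something with over 40 N, if the wrist force passes 120 N, or if a joint passes its speed limit or range.

## Working session

There is one attempt and no reset: what is moved stays moved. The work goes in short steps, Python scripts to look and compute and a shell command to move; the robot and the scene stay as the last step left them, time stands still between calls to the robot, and variables do not carry over. Pictures are saved under pics/ and viewed, and the job is handed in when it is done.

```bash
mkdir -p pics; ls; python3 - <<'E'
from station import robot
import cv2,numpy as np
s=robot.read_state();print(s);print(robot.nose_length)
for n in("scene","top"):
    cv2.imwrite(f"pics/{n}0.png",robot.grab_frame(n)[:,:,::-1]);c=robot.calibration(n);print(n,c)
E
```

```text
pics
{'time': 0.0, 'qpos': array([-1.20787567,  0.32180756, -0.07007751,  1.45167174,  0.02262164,
        1.37080483, -0.05689647]), 'qvel': array([ 0.00125354,  0.00071412,  0.00176838, -0.00027629, -0.00083212,
        0.00068802, -0.00121041]), 'joint_torque': array([ 1.28253009e-04, -4.93587184e+01, -3.81932035e-01, -3.14328396e+01,
        1.31389144e-02,  1.15962705e-02, -1.23720187e-05]), 'tool_pos': array([0.22205043, 0.61037324, 0.25523507]), 'tool_rot': array([[ 3.41759619e-01,  9.39787251e-01, -5.34530072e-04],
       [ 9.39785481e-01, -3.41760015e-01, -1.82815091e-03],
       [-1.90075392e-03,  1.22444558e-04, -9.99998186e-01]]), 'wrist_force': array([ 0.29239592, -0.13519506, -0.10075904]), 'moment': array([-0.06974065,  0.04804749, -0.040534  ]), 'grip_width': 0.9974749414920462}
0.025
scene {'mtx': array([[435.99116283,   0.        , 317.83064088],
       [  0.        , 435.99116283, 204.8908009 ],
       [  0.        ,   0.        ,   1.        ]]), 'k1': -0.09881392571235811, 'pose': array([[-0.79425558,  0.37664004, -0.47676026,  0.95466194],
       [ 0.6074188 ,  0.51050956, -0.60862336,  0.4518381 ],
       [ 0.01415874, -0.77299565, -0.63425331,  0.55466991],
       [ 0.        ,  0.        ,  0.        ,  1.        ]])}
top {'mtx': array([[421.40828446,   0.        , 314.17267069],
       [  0.        , 421.40828446, 202.22822565],
       [  0.        ,   0.        ,   1.        ]]), 'k1': -0.056229768576406144, 'pose': array([[ 0.02925451, -0.99585305,  0.08614448,  0.55865481],
       [-0.99916187, -0.03160221, -0.02601633,  0.03238649],
       [ 0.0286308 , -0.08531119, -0.99594291,  0.78959073],
       [ 0.        ,  0.        ,  0.        ,  1.        ]])}
```

View pics/scene0.png

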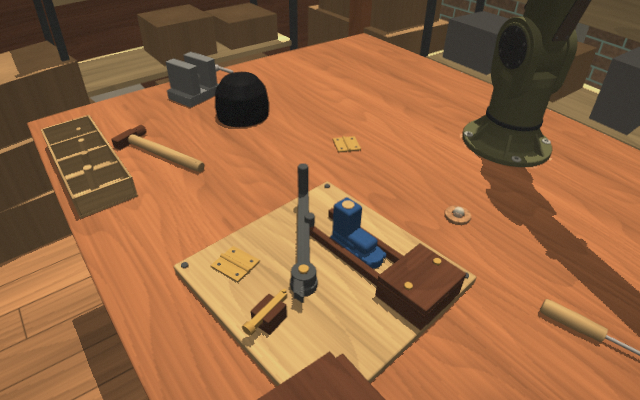

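View pics/top0.png

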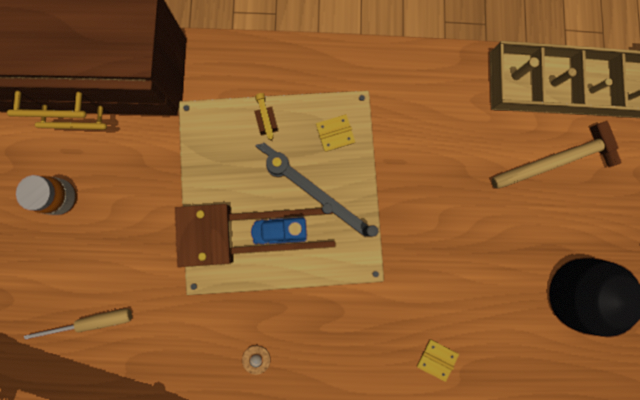

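```bash
python3 - <<'E'
import cv2
a=cv2.imread("pics/top0.png")
cv2.imwrite("pics/topc.png",cv2.resize(a[85:305,165:395],None,fx=3.4,fy=2.7*3.4/3.4,interpolation=cv2.INTER_CUBIC) if 0 else cv2.resize(a[85:305,165:395],None,fx=2.7,fy=2.7,interpolation=cv2.INTER_CUBIC))
E
```

```text
(no output)
```

View pics/topc.png

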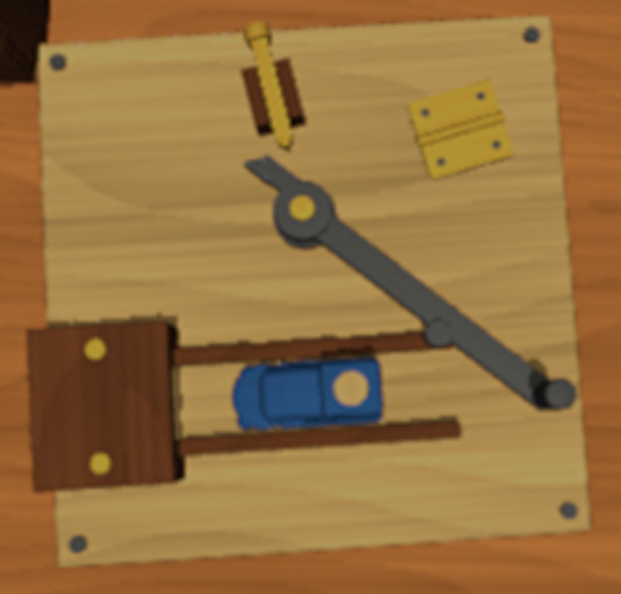

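```bash
cat > h.py <<'E'
from station import robot
import numpy as np,cv2
def ray(n,px,z):
    c=robot.calibration(n);k=c["mtx"]
    d=np.array([c["k1"],0,0,0,0.])
    u=cv2.undistortPoints(np.array([[px]],float),k,d)[0,0]
    P=c["pose"];v=P[:3,:3]@[u[0],u[1],1];o=P[:3,3]
    return (o+v*(z-o[2])/v[2])[:2]
def proj(n,p):
    c=robot.calibration(n);P=np.linalg.inv(c["pose"]);q=P[:3,:3]@p+P[:3,3]
    return cv2.projectPoints(q.reshape(1,1,3),np.zeros(3),np.zeros(3),c["mtx"],np.array([c["k1"],0,0,0,0.]))[0].ravel()
E
cat > fit.py <<'E'
from h import *
from scipy.optimize import least_squares
cr=lambda x,y:(x/2.7+165,y/2.7+85)
B=[((255,180),cr(39,45)),((255,-180),cr(549,17)),((-105,-180),cr(590,528)),((-105,180),cr(60,567))]
S=[((255,-180),(175,266)),((-105,-180),(327,184)),((-105,180),(475,276))]
def w(t,p):
    c,s=np.cos(t[2]),np.sin(t[2]);x,y,z=p
    return np.array([t[0]+c*x-s*y,t[1]+s*x+c*y,z])
def res(t,BB,n): return np.concatenate([proj(n,w(t,(p[0]/1e3,p[1]/1e3,.018)))-q for p,q in BB])
for f in (lambda t:res(t,B,"top"),lambda t:res(t,S,"scene"),lambda t:np.r_[res(t,B,"top"),res(t,S,"scene")]):
    r=least_squares(f,[.55,.05,0]);print(r.x,np.round(r.fun,1))
t=r.x
def topress(p):
    c,s=np.cos(t[2]),np.sin(t[2]);d=np.array(p)-t[:2];return np.array([c*d[0]+s*d[1],-s*d[0]+c*d[1]])*1e3
E
python3 - <<'E'
from fit import *
for nm,px,z in [("pivot",cr(302,208),.06),("handle",cr(561,394),.112),("ankle",cr(351,388),.103)]:
    p=ray("top",px,z);print(nm,p,topress(p))
for nm,px,z in [("handle",(303,167),.112),("ankle",(348,204),.103)]:
    p=ray("scene",px,z);print("sc",nm,p,topress(p))
print("handle expect q0",w(t,(.12-.2*np.cos(.85),-.2*np.sin(.85),.112)))
E
```

```text
[0.57123898 0.06873989 0.09656154] [-1.  -0.5  0.8 -1.3  1.1  1.1 -0.9  0.5]
[0.57297101 0.07323347 0.09984699] [-3.3 -0.1  0.  -3.8  3.4  0.2]
[0.57173126 0.07025496 0.09680869] [-1.8 -0.8 -0.  -1.6  0.3  0.8 -1.7  0.2 -3.3 -1.9 -0.1 -4.7  2.4 -1. ]
pivot [0.69024583 0.08069476] [118.96873626  -1.0644089 ]
handle [ 0.57380524 -0.08123594] [ -12.57846076 -150.98203811]
ankle [0.57387543 0.04435105] [ -0.36967844 -25.98987169]
sc handle [ 0.5783091  -0.07367951] [  -7.36531146 -143.89632731]
sc ankle [0.57390472 0.04598469] [ -0.18261715 -24.36671035]
handle expect q0 [ 0.57431418 -0.08045714  0.112     ]
```

```bash

python3 -m jog '[[0.6,-0.95,0,-0.45],[0.6,-0.95,0,-0.45],[0.6,-0.95,0,-0.45],[0.6,-0.95,0,-0.45],[0.6,-0.95,0,-0.45]]' -1 30
python3 -m jog '[[0.6,-0.95,0,-0.45],[0.6,-0.95,0,-0.45],[0.6,-0.95,0,-0.45],[0.6,-0.95,0,-0.45],[0.6,-0.95,0,-0.45]]'
python3 -m jog '[[0.6,-0.95,0,-0.45],[0.6,-0.95,0,-0.45],[0.6,-0.95,0,-0.45],[0.6,-0.95,0,-0.45],[0.6,-0.95,0,-0.45]]'
python3 -m jog '[[0.6,-0.95,0,-0.45],[0.6,-0.95,0,-0.45],[0.4,-0.7,0,-0.45],[0.3,-0.4,0,-0.45],[0,0,0,0]]'
python3 -c "
from station import robot;import numpy as np
s=robot.read_state();R=s['tool_rot'];print(s['time'],s['tool_pos'],R[:,0],R[:,2],s['wrist_force'],np.arctan2(R[1,0],R[0,0]))"
```

```text
time: 0.52
tool_pos: [0.3127, 0.4667, 0.2558]
tool_rot: [[0.582, 0.813, -0.0], [0.813, -0.582, -0.001], [-0.001, 0.0, -1.0]]
wrist_force: [0.9, 0.6, 0.3]
grip_width: 0.997
time: 0.93
tool_pos: [0.4026, 0.3242, 0.256]
tool_rot: [[0.778, 0.628, -0.0], [0.628, -0.778, -0.0], [-0.0, -0.0, -1.0]]
wrist_force: [0.8, 0.8, -0.6]
grip_width: 0.998
time: 1.35
tool_pos: [0.4925, 0.1817, 0.2561]
tool_rot: [[0.917, 0.398, -0.0], [0.398, -0.917, -0.0], [-0.0, -0.0, -1.0]]
wrist_force: [0.5, -0.1, -0.1]
grip_width: 1.005
time: 1.77
tool_pos: [0.5505, 0.0896, 0.2561]
tool_rot: [[0.982, 0.187, 0.0], [0.187, -0.982, -0.002], [0.0, 0.002, -1.0]]
wrist_force: [-0.1, 0.1, -0.2]
grip_width: 1.0
1.7667 [0.55048104 0.08961106 0.25606298] [9.82417946e-01 1.86694877e-01 5.47151950e-05] [ 4.01719659e-04 -1.82084002e-03 -9.99998262e-01] [-0.14866225  0.08966382 -0.15240967] 0.18779678999850768
```

```bash

python3 -m jog '[[0.4,-0.75,0,-0.4],[0.37,-0.75,0,-0.36],[0,0,-1,0],[0,0,-1,0],[0,0,-1,0]]'
python3 -m jog '[[0,0,-0.5,0],[0,0,0,0],[0,0,0,0]]'
python3 -c "
from station import robot;import numpy as np,cv2
s=robot.read_state();R=s['tool_rot'];print(s['time'],s['tool_pos'],s['wrist_force'],np.arctan2(R[1,0],R[0,0]))
a=robot.grab_frame('scene')[:,:,::-1];cv2.imwrite('pics/s1.png',cv2.resize(a[120:320,220:480],None,fx=3,fy=3))"
```

```text
time: 2.18
tool_pos: [0.5721, 0.0503, 0.1654]
tool_rot: [[0.994, 0.107, 0.001], [0.107, -0.994, 0.002], [0.001, -0.002, -1.0]]
wrist_force: [0.5, 0.7, -0.8]
grip_width: 0.999
time: 2.43
tool_pos: [0.5714, 0.0501, 0.1507]
tool_rot: [[0.994, 0.107, -0.002], [0.107, -0.994, 0.0], [-0.002, -0.0, -1.0]]
wrist_force: [0.4, 0.4, 0.3]
grip_width: 0.998
2.4333 [0.57140558 0.05010899 0.15066163] [0.39366692 0.35565722 0.29562415] 0.10728102238139593
```

View pics/s1.png

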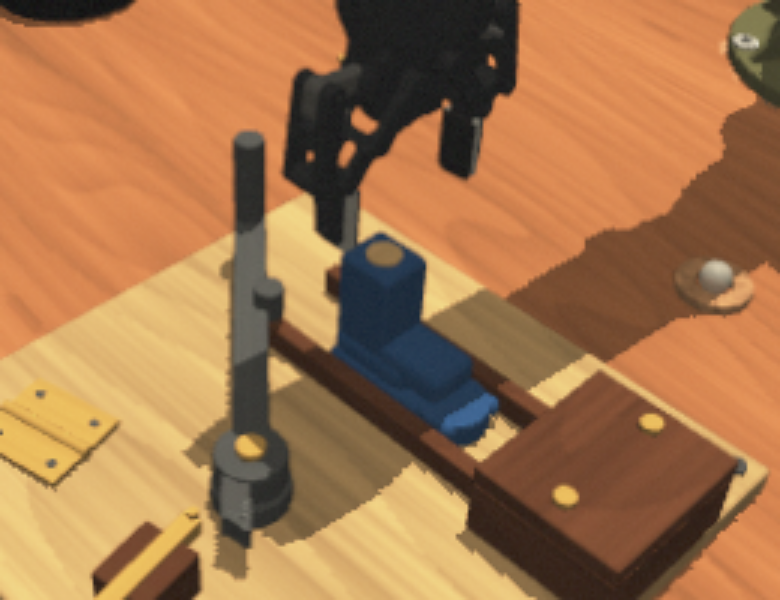

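```bash

python3 -m jog '[[0.07,-0.2,0,-0.08],[0,0,-0.7,0],[0,0,-0.7,0],[0,0,-0.5,0],[0,0,0,0]]'
python3 -m jog '[[0,0,0,0],[0,0,0,0],[0,0,0,0]]'
python3 -c "
from station import robot;import numpy as np,cv2
s=robot.read_state();R=s['tool_rot'];print(s['time'],s['tool_pos'],s['wrist_force'],np.arctan2(R[1,0],R[0,0]))
from fit import *
print(topress(s['tool_pos'][:2]))
a=robot.grab_frame('scene')[:,:,::-1];cv2.imwrite('pics/s2.png',cv2.resize(a[120:320,220:480],None,fx=3,fy=3))"
```

```text
time: 2.9
tool_pos: [0.5733, 0.0422, 0.0929]
tool_rot: [[0.995, 0.095, -0.003], [0.095, -0.995, -0.001], [-0.003, 0.0, -1.0]]
wrist_force: [-0.3, -1.0, 0.0]
grip_width: 1.004
time: 3.15
tool_pos: [0.5758, 0.0424, 0.0963]
tool_rot: [[0.995, 0.095, 0.003], [0.095, -0.995, 0.001], [0.003, -0.0, -1.0]]
wrist_force: [0.1, 0.2, 0.6]
grip_width: 0.999
3.15 [0.57577512 0.04243379 0.0962798 ] [0.05990468 0.15702761 0.58586892] 0.0951043923616662
[0.57123898 0.06873989 0.09656154] [-1.  -0.5  0.8 -1.3  1.1  1.1 -0.9  0.5]
[0.57297101 0.07323347 0.09984699] [-3.3 -0.1  0.  -3.8  3.4  0.2]
[0.57173126 0.07025496 0.09680869] [-1.8 -0.8 -0.  -1.6  0.3  0.8 -1.7  0.2 -3.3 -1.9 -0.1 -4.7  2.4 -1. ]
[  1.33580573 -28.08177334]
```

View pics/s2.png

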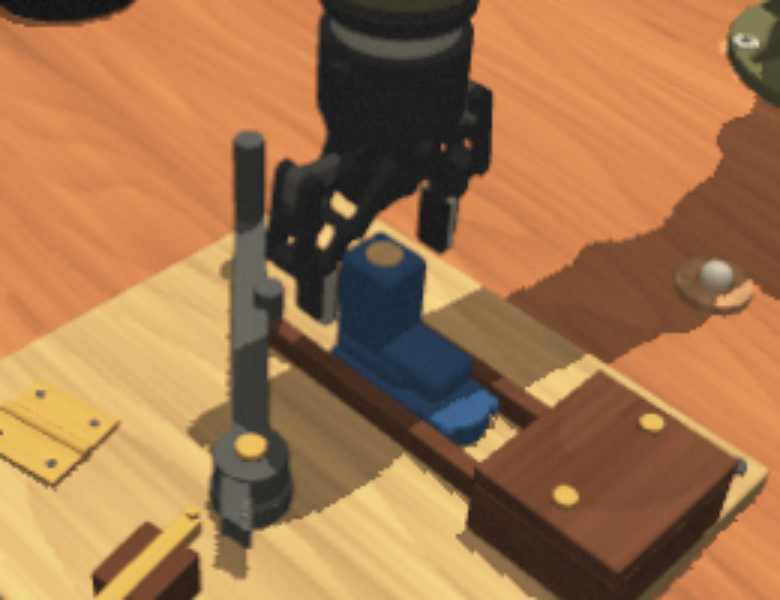

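```bash
sed -i 's/print(r.x,np.round(r.fun,1))/pass/; s/^t=r.x/t=np.array([.5713,.0690,.0966])/' fit.py
python3 -m jog '[[-0.05,0.05,-0.2,0],[0,0,0,0],[0,0,0,0]]'
python3 -m jog '[[0,0,0,0],[0,0,0,0],[0,0,0,0],[0,0,0,0],[0,0,0,0]]' 1 25
python3 -m jog '[[0,0,0,0],[0,0,0,0],[0,0,0,0],[0,0,0,0],[0,0,0,0]]'
cat >st.py <<'E'
from fit import *
s=robot.read_state();R=s['tool_rot'];f=s['wrist_force'];c,q=np.cos(t[2]),np.sin(t[2])
print(round(s['time'],2),s['tool_pos'].round(4),'press',topress(s['tool_pos'][:2]).round(1),'F press',np.round([c*f[0]+q*f[1],-q*f[0]+c*f[1],f[2]],1),'yaw',np.arctan2(R[1,0],R[0,0]).round(3),'w',round(s['grip_width']*85,1),'M',s['moment'].round(2))
E
python3 st.py
```

```text
time: 3.45
tool_pos: [0.5725, 0.0441, 0.0881]
tool_rot: [[0.995, 0.095, -0.001], [0.095, -0.995, 0.0], [-0.001, -0.0, -1.0]]
wrist_force: [-0.6, 0.3, -0.5]
grip_width: 0.999
time: 3.87
tool_pos: [0.573, 0.0438, 0.0885]
tool_rot: [[0.995, 0.095, 0.0], [0.095, -0.995, -0.0], [0.0, 0.0, -1.0]]
wrist_force: [0.3, -0.3, 0.3]
grip_width: 0.396
time: 4.28
tool_pos: [0.573, 0.0438, 0.0885]
tool_rot: [[0.995, 0.095, 0.0], [0.095, -0.995, -0.0], [0.0, 0.0, -1.0]]
wrist_force: [0.1, -0.4, -0.0]
grip_width: 0.393
4.28 [0.573  0.0438 0.0885] press [ -0.7 -25.2] F press [ 0.1 -0.4 -0. ] yaw 0.095 w 33.4 M [-0.02 -0.15  0.02]
```

```bash

python3 -m jog '[[-0.03,0.3,0,0],[-0.03,0.3,0,0],[-0.03,0.3,0,0],[-0.03,0.3,0,0],[-0.03,0.3,0,0]]' >/dev/null; python3 st.py
python3 -m jog '[[0,0,0,0]]'>/dev/null; python3 st.py
python3 -m jog '[[-0.01,0.1,0,0],[-0.01,0.1,0,0],[0,0,0,0]]' >/dev/null; python3 st.py
```

```text
4.7 [0.5682 0.0902 0.0884] press [-1.  21.4] F press [-0.4 -2.   2.1] yaw 0.096 w 33.8 M [-0.44  0.08  0.02]
4.78 [0.5681 0.0925 0.0884] press [-1.  23.7] F press [-0.1  2.   1.2] yaw 0.099 w 33.3 M [ 0.32  0.12 -0.03]
5.03 [0.5678 0.0951 0.0884] press [-1.  26.4] F press [ 0.8 -0.5  1.1] yaw 0.095 w 33.0 M [ 0.   0.1 -0. ]
```

```bash

for i in 1; do python3 -m jog '[[-0.01,0.1,0,0],[-0.01,0.1,0,0],[0,0,0,0]]' >/dev/null; python3 st.py
python3 -m jog '[[-0.01,0.1,0,0],[0,0,0,0],[0,0,0,0]]' >/dev/null; python3 st.py
python3 -m jog '[[-0.01,0.1,0,0],[0,0,0,0],[0,0,0,0]]' >/dev/null; python3 st.py
done
```

```text
5.28 [0.5673 0.1013 0.0884] press [-0.9 32.5] F press [ 0.4 -0.8  2.8] yaw 0.095 w 33.6 M [-0.25  0.03 -0.03]
5.53 [0.5669 0.1043 0.0884] press [-1.  35.5] F press [-0.5 -0.1  2.8] yaw 0.095 w 33.5 M [-0.23  0.04  0.01]
5.78 [0.5666 0.1072 0.0884] press [-1.  38.5] F press [ 0.3 -1.   2.6] yaw 0.095 w 33.4 M [-0.27  0.03  0.05]
```

```bash

python3 -m jog '[[-0.01,0.08,0,0],[0,0,0,0],[0,0,0,0]]' >/dev/null; python3 st.py
python3 -m jog '[[-0.01,0.08,0,0],[0,0,0,0],[0,0,0,0]]' >/dev/null; python3 st.py
python3 -m jog '[[-0.01,0.08,0,0],[0,0,0,0],[0,0,0,0]]' >/dev/null; python3 st.py
```

```text
6.03 [0.5663 0.1095 0.0884] press [-1.1 40.8] F press [-0.3 -1.8  3.1] yaw 0.095 w 33.2 M [-0.29  0.02 -0.04]
6.28 [0.566  0.1119 0.0884] press [-1.1 43.2] F press [-0.1 -1.   3.7] yaw 0.095 w 33.5 M [-0.4   0.09  0.01]
6.53 [0.5657 0.1144 0.0884] press [-1.2 45.7] F press [ 1.  -2.2  4.7] yaw 0.095 w 33.7 M [-0.34  0.04  0.  ]
```

```bash

python3 -m jog '[[-0.01,0.08,0,0],[0,0,0,0],[0,0,0,0]]' >/dev/null; python3 st.py
python3 -m jog '[[-0.01,0.08,0,0],[0,0,0,0],[0,0,0,0]]' >/dev/null; python3 st.py
```

```text
6.78 [0.5654 0.1168 0.0884] press [-1.3 48.1] F press [ 1.1 -1.6  4.7] yaw 0.095 w 33.3 M [-0.44  0.07 -0.03]
7.03 [0.5652 0.1187 0.0884] press [-1.3 50. ] F press [-0.3 -3.5  4.1] yaw 0.095 w 33.6 M [-0.68 -0.03  0.01]
```

```bash

python3 -m jog '[[-0.01,0.08,0,0],[0,0,0,0],[0,0,0,0]]' >/dev/null; python3 st.py
python3 -m jog '[[-0.01,0.08,0,0],[0,0,0,0],[0,0,0,0]]' >/dev/null; python3 st.py
python3 -c "
from station import robot;import numpy as np,cv2
a=robot.grab_frame('scene')[:,:,::-1];cv2.imwrite('pics/s3.png',cv2.resize(a[120:320,220:480],None,fx=3,fy=3))"
```

```text
7.28 [0.565  0.1202 0.0884] press [-1.3 51.6] F press [ 0.9 -6.2  5.1] yaw 0.095 w 33.4 M [-0.97 -0.07  0.05]
7.53 [0.5649 0.1215 0.0885] press [-1.3 52.9] F press [-0.5 -7.   4.9] yaw 0.094 w 33.6 M [-1.33 -0.07  0.11]
```

View pics/s3.png

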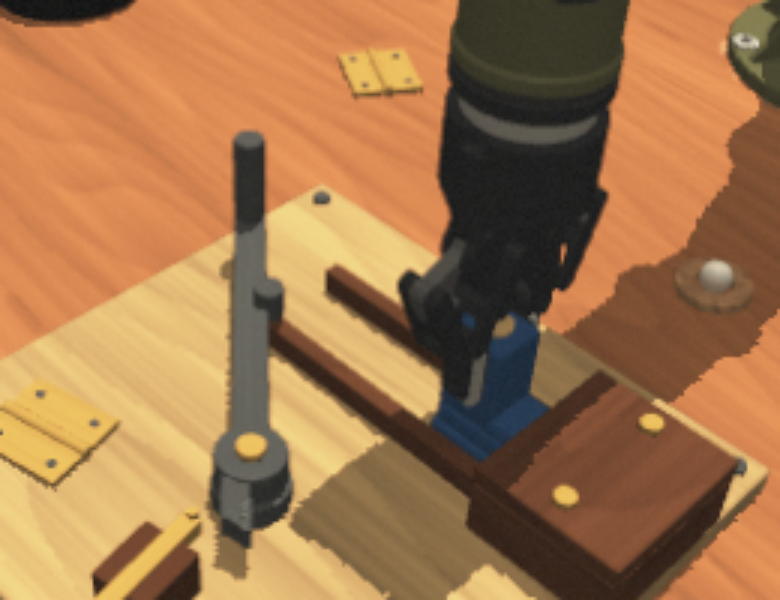

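```bash

python3 -m jog '[[-0.01,0.08,0,0],[0,0,0,0],[0,0,0,0]]' >/dev/null; python3 st.py
python3 -m jog '[[-0.01,0.07,0,0],[0,0,0,0],[0,0,0,0]]' >/dev/null; python3 st.py
python3 -m jog '[[0,0,0,0],[0,0,0,0],[0,0,0,0]]' >/dev/null; python3 st.py
```

```text
7.83 [0.5647 0.1229 0.0886] press [-1.4 54.2] F press [-0.2 -9.9  5.9] yaw 0.093 w 33.5 M [-1.78 -0.02  0.09]
8.08 [0.5646 0.1238 0.0887] press [-1.4 55.2] F press [  0.  -11.4   6.8] yaw 0.093 w 33.3 M [-2.21  0.01  0.15]
8.33 [0.5646 0.1238 0.0887] press [-1.4 55.2] F press [  0.2 -10.3   6.8] yaw 0.093 w 33.6 M [-2.17  0.05  0.14]
```

```bash

python3 -m jog '[[0.01,-0.08,0,0],[0.01,-0.08,0,0],[0,0,0,0],[0,0,0,0]]' >/dev/null; python3 st.py
```

```text
8.67 [0.5648 0.1219 0.0885] press [-1.4 53.3] F press [ 0.8 -5.7  5.4] yaw 0.094 w 33.4 M [-1.26 -0.01  0.04]
```

```bash

python3 -m jog '[[0.01,-0.08,0,0],[0,0,0,0],[0,0,0,0],[0,0,0,0]]' >/dev/null; python3 st.py
python3 -m jog '[[0,0,0,0],[0,0,0,0],[0,0,0,0],[0,0,0,0],[0,0,0,0]]' -1 >/dev/null; python3 st.py
python3 -m jog '[[0,0,0,0],[0,0,0,0],[0,0,0,0]]' >/dev/null; python3 st.py
```

```text
9.0 [0.5649 0.121  0.0884] press [-1.3 52.3] F press [-0.4 -3.   4.8] yaw 0.095 w 33.4 M [-0.75 -0.2  -0.1 ]
9.42 [0.5643 0.1216 0.0879] press [-1.9 53. ] F press [-1.  -0.4 -0.4] yaw 0.096 w 85.3 M [0.01 0.   0.01]
9.67 [0.5647 0.121  0.0883] press [-1.5 52.4] F press [0.9 0.7 1.1] yaw 0.095 w 85.3 M [-0.05 -0.08 -0.02]
```

```bash

python3 -m jog '[[0,0,1,0],[0,0,1,0],[0,0,1,0],[0,-0.6,0.5,-0.7],[0.05,-0.8,0,-0.8]]' >/dev/null
python3 -m jog '[[0.05,-0.8,0,-0.8],[0.05,-0.8,0,-0.8],[0.05,-0.8,0,-0.8],[0.05,-0.8,0,-0.8],[0.05,-0.8,0,-0.8]]' >/dev/null
python3 -m jog '[[0.05,-0.7,0,-0.5],[0,0,0,0],[0,0,0,0]]' >/dev/null; python3 st.py
python3 -c "
from station import robot;import numpy as np,cv2
a=robot.grab_frame('scene')[:,:,::-1];cv2.imwrite('pics/s4.png',cv2.resize(a[120:320,220:480],None,fx=3,fy=3))
a=robot.grab_frame('top')[:,:,::-1];cv2.imwrite('pics/t4.png',cv2.resize(a[85:305,165:395],None,fx=2.7,fy=2.7,interpolation=cv2.INTER_CUBIC))"
```

```text
10.75 [ 0.5752 -0.0637  0.1934] press [  -8.9 -132.5] F press [ 0.3  0.8 -0.4] yaw -0.627 w 85.2 M [ 0.01  0.03 -0.01]
```

View pics/s4.png

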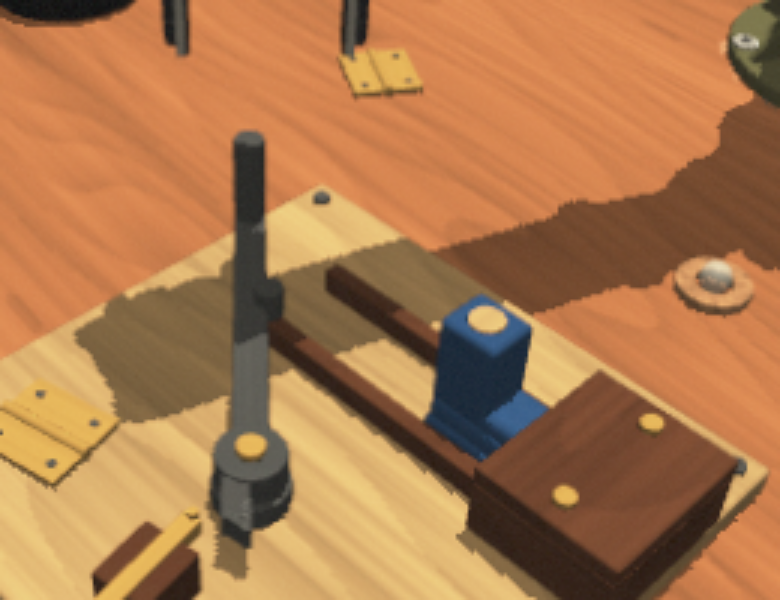

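View pics/t4.png

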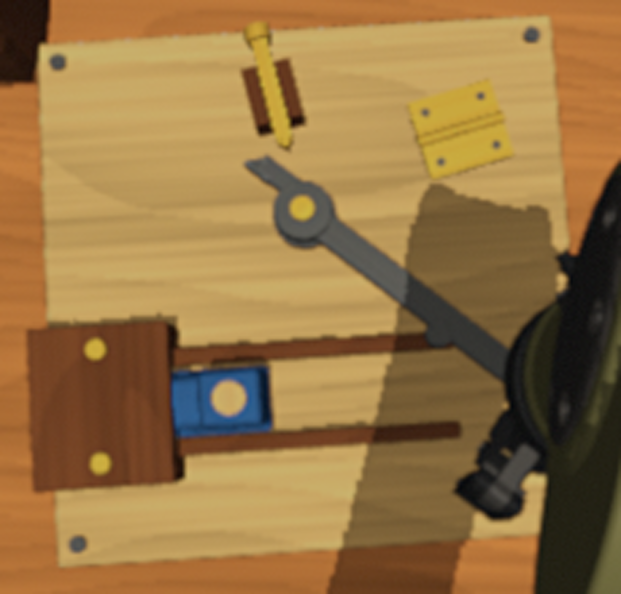

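```bash

python3 -m jog '[[-0.03,-0.4,0,0],[0,-0.2,0,0],[0,0,-0.8,0],[0,0,-0.8,0],[0,0,0,0]]' >/dev/null; python3 st.py
python3 -m jog '[[0,0,-0.8,0],[0,0,-0.5,0],[0,0,0,0],[0,0,0,0]]' >/dev/null; python3 st.py
python3 -c "
from station import robot;import numpy as np,cv2
a=robot.grab_frame('scene')[:,:,::-1];cv2.imwrite('pics/s5.png',cv2.resize(a[80:280,200:460],None,fx=3,fy=3))"
```

```text
11.27 [ 0.5714 -0.0799  0.1412] press [ -14.3 -148.3] F press [-0.5  1.9 -1. ] yaw -0.625 w 85.0 M [ 0.02  0.1  -0.  ]
11.6 [ 0.5743 -0.0802  0.1067] press [ -11.5 -148.8] F press [-0.  -0.4  0.4] yaw -0.625 w 84.7 M [-0.03 -0.02 -0.03]
```

View pics/s5.png

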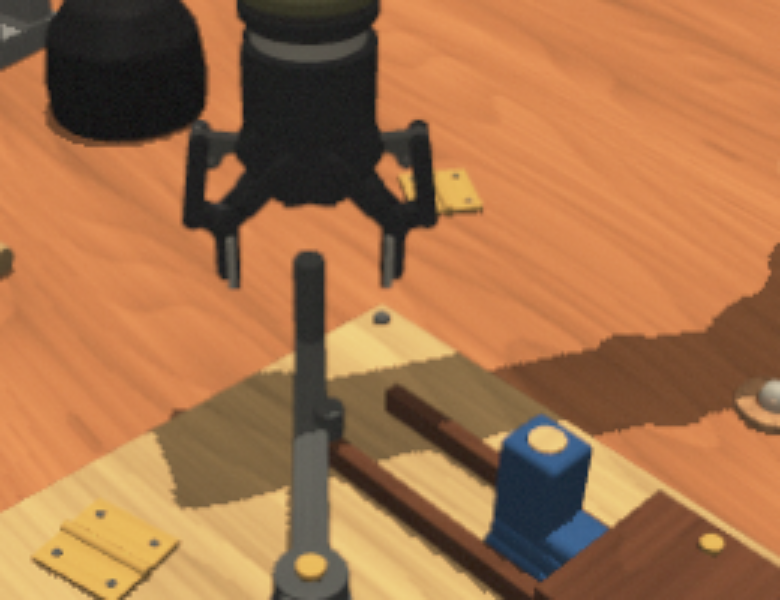

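```bash

python3 -m jog '[[0,-0.03,-0.4,0],[0,0,0,0],[0,0,0,0]]' >/dev/null; python3 st.py
python3 -m jog '[[0,0,0,0],[0,0,0,0],[0,0,0,0],[0,0,0,0],[0,0,0,0]]' 1 40 >/dev/null
python3 -m jog '[[0,0,0,0],[0,0,0,0],[0,0,0,0],[0,0,0,0],[0,0,0,0]]' >/dev/null; python3 st.py
python3 -c "
from station import robot;import numpy as np,cv2
a=robot.grab_frame('scene')[:,:,::-1];cv2.imwrite('pics/s6.png',cv2.resize(a[80:280,200:460],None,fx=3,fy=3))"
```

```text
11.9 [ 0.5742 -0.0809  0.0943] press [ -11.6 -149.5] F press [-0.3 -0.3  0.5] yaw -0.625 w 85.2 M [-0.04  0.04  0.01]
12.73 [ 0.5746 -0.081   0.0946] press [ -11.2 -149.6] F press [-1.2 -1.   2. ] yaw -0.625 w 19.1 M [-0.1  -0.06  0.03]
```

View pics/s6.png

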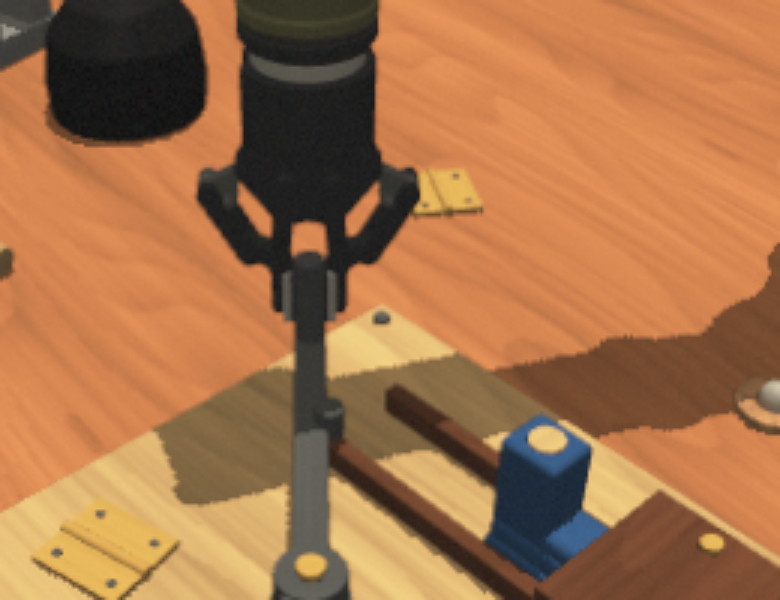

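```bash
cat >> st.py <<'E'
d=topress(s['tool_pos'][:2])-np.array([120,0]);print('q',round(.85-np.arctan2(-d[1],-d[0]),3),'r',np.hypot(*d).round(1))
E
python3 st.py; python3 - <<'E'
from fit import *
h=lambda q:w(t,(.12-.2*np.cos(.85-q),-.2*np.sin(.85-q),0))[:2]
for q in np.arange(0,1,.06): print(round(q,2),((h(q+.06)-h(q))/.03).round(2))
E
```

```text
12.78 [ 0.5746 -0.081   0.0946] press [ -11.2 -149.6] F press [-0.1 -0.8  2. ] yaw -0.625 w 18.8 M [-0.09  0.01  0.  ]
q -0.001 r 199.0
0.0 [-0.32  0.24]
0.06 [-0.3   0.26]
0.12 [-0.29  0.28]
0.18 [-0.27  0.3 ]
0.24 [-0.25  0.31]
0.3 [-0.23  0.33]
0.36 [-0.21  0.34]
0.42 [-0.19  0.35]
0.48 [-0.17  0.36]
0.54 [-0.15  0.37]
0.6 [-0.12  0.38]
0.66 [-0.1   0.39]
0.72 [-0.08  0.39]
0.78 [-0.05  0.4 ]
0.84 [-0.03  0.4 ]
0.9 [-0.01  0.4 ]
0.96 [0.02 0.4 ]
```

```bash

python3 -m jog '[[-0.32,0.24,0,-0.5],[-0.3,0.26,0,-0.5],[-0.29,0.28,0,-0.5],[0,0,0,0]]' >/dev/null; python3 st.py
python3 -m jog '[[-0.27,0.3,0,-0.5],[-0.25,0.31,0,-0.5],[0,0,0,0]]' >/dev/null; python3 st.py
```

```text
13.12 [ 0.5467 -0.0567  0.0946] press [ -36.6 -122.8] F press [ 2.4 -2.5 -2.9] yaw -0.805 w 18.7 M [-0.47 -0.49 -0.12]
q 0.185 r 199.0
13.37 [ 0.5314 -0.0385  0.0946] press [ -50.1 -103.2] F press [ 2.6 -3.8 -1.9] yaw -0.924 w 18.8 M [-0.49 -0.5  -0.08]
q 0.305 r 198.9
```

Tracking well; continue to just short of the heel.

```bash

python3 -m jog '[[-0.23,0.33,0,-0.5],[-0.21,0.34,0,-0.5],[0,0,0,0]]' >/dev/null; python3 st.py
python3 -m jog '[[-0.19,0.35,0,-0.5],[-0.17,0.36,0,-0.5],[0,0,0,0]]' >/dev/null; python3 st.py
python3 -m jog '[[-0.15,0.37,0,-0.5],[-0.12,0.38,0,-0.5],[0,0,0,0]]' >/dev/null; python3 st.py
```

```text
13.62 [ 0.5184 -0.0188  0.0946] press [-61.1 -82.3] F press [ 2.5 -3.5 -1.1] yaw -1.043 w 19.0 M [-0.67 -0.45 -0.02]
q 0.423 r 198.9
13.87 [0.5082 0.0015 0.0946] press [-69.3 -61.1] F press [ 2.1 -5.2 -1.4] yaw -1.162 w 18.7 M [-0.87 -0.55 -0.02]
q 0.538 r 199.0
14.12 [0.4995 0.0256 0.0946] press [-75.7 -36.2] F press [ 0.3 -1.   1.9] yaw -1.282 w 18.7 M [-0.27 -0.07 -0.26]
q 0.667 r 199.0
```

```bash

python3 -m jog '[[-0.1,0.39,0,-0.5],[0,0,0,0],[0,0,0,0]]' >/dev/null; python3 st.py
python3 -m jog '[[-0.06,0.3,0,-0.4],[0,0,0,0],[0,0,0,0]]' >/dev/null; python3 st.py
python3 -m jog '[[-0.02,0.15,0,-0.2],[0,0,0,0],[0,0,0,0]]' >/dev/null; python3 st.py
python3 -m jog '[[-0.01,0.08,0,-0.1],[0,0,0,0],[0,0,0,0]]' >/dev/null; python3 st.py
```

```text
14.37 [0.497  0.0351 0.0946] press [-77.2 -26.6] F press [ 1.5 -3.3  2.6] yaw -1.341 w 18.9 M [-0.49 -0.3   0.05]
q 0.716 r 199.0
14.62 [0.4951 0.0442 0.0945] press [-78.2 -17.4] F press [ 1.  -3.3  3.2] yaw -1.39 w 18.7 M [-0.76 -0.32  0.09]
q 0.763 r 199.0
14.87 [0.4943 0.049  0.0945] press [-78.6 -12.5] F press [ 1.3 -4.   4.5] yaw -1.415 w 18.9 M [-0.86 -0.19  0.12]
q 0.787 r 199.0
15.12 [0.4938 0.0519 0.0945] press [-78.8  -9.6] F press [ 0.1 -3.6  5.2] yaw -1.428 w 18.9 M [-0.84 -0.18  0.14]
q 0.802 r 199.0
```

```bash

python3 -m jog '[[-0.01,0.13,0,-0.15],[0,0,0,0],[0,0,0,0]]' >/dev/null; python3 st.py
python3 -m jog '[[-0.01,0.13,0,-0.15],[0,0,0,0],[0,0,0,0]]' >/dev/null; python3 st.py
python3 -m jog '[[-0.01,0.1,0,-0.1],[0,0,0,0],[0,0,0,0]]' >/dev/null; python3 st.py
python3 -m jog '[[0,0.1,0,-0.1],[0,0,0,0],[0,0,0,0]]' >/dev/null; python3 st.py
```

```text
15.37 [0.4933 0.0558 0.0945] press [-78.9  -5.6] F press [-0.6 -4.   5.8] yaw -1.446 w 18.9 M [-0.95 -0.04  0.08]
q 0.822 r 199.0
15.62 [0.4929 0.0597 0.0945] press [-79.   -1.7] F press [-0.9 -4.7  5.9] yaw -1.465 w 18.8 M [-0.93  0.02  0.05]
q 0.841 r 199.0
15.87 [0.4926 0.0625 0.0945] press [-79.    1.1] F press [-1.3 -5.2  6.5] yaw -1.477 w 18.8 M [-1.03  0.07  0.02]
q 0.856 r 199.0
16.12 [0.4923 0.0653 0.0945] press [-79.    3.9] F press [-2.3 -5.3  7.4] yaw -1.489 w 19.2 M [-1.08  0.23 -0.08]
q 0.87 r 199.0
```

```bash

python3 -m jog '[[0,0.1,0.02,-0.1],[0,0,0,0],[0,0,0,0]]' >/dev/null; python3 st.py
python3 -m jog '[[0.01,0.1,0.02,-0.1],[0,0,0,0],[0,0,0,0]]' >/dev/null; python3 st.py
python3 -c "
from station import robot;import numpy as np,cv2
a=robot.grab_frame('scene')[:,:,::-1];cv2.imwrite('pics/s7.png',cv2.resize(a[120:320,220:480],None,fx=3,fy=3))
a=robot.grab_frame('top')[:,:,::-1];cv2.imwrite('pics/t7.png',cv2.resize(a[85:305,165:395],None,fx=2.7,fy=2.7,interpolation=cv2.INTER_CUBIC))"
```

```text
16.37 [0.4922 0.0682 0.0946] press [-78.8   6.8] F press [-1.1 -5.5  2.9] yaw -1.501 w 19.1 M [-1.1  -0.03 -0.09]
q 0.884 r 199.0
16.62 [0.492  0.071  0.0946] press [-78.8   9.6] F press [ 0.2 -5.9  1.1] yaw -1.513 w 18.5 M [-1.11 -0.15 -0.17]
q 0.898 r 199.0
```

View pics/s7.png

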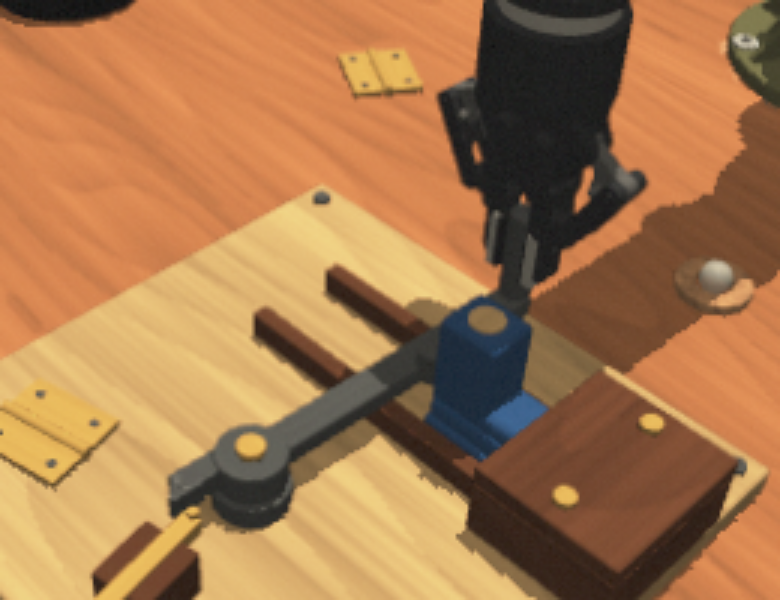

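View pics/t7.png

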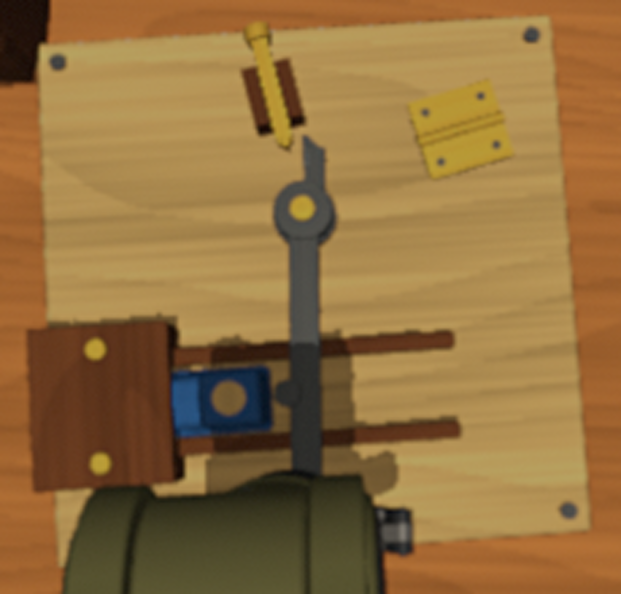

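```bash

python3 -m jog '[[0.01,0.1,0,-0.1],[0,0,0,0],[0,0,0,0]]' >/dev/null; python3 st.py
python3 -m jog '[[0.01,0.1,0,-0.1],[0,0,0,0],[0,0,0,0]]' >/dev/null; python3 st.py
python3 -m jog '[[0.01,0.1,0,-0.1],[0,0,0,0],[0,0,0,0]]' >/dev/null; python3 st.py
```

```text
16.97 [0.4919 0.0739 0.0946] press [-78.6  12.5] F press [-1.6 -5.9  1.7] yaw -1.525 w 18.9 M [-1.15  0.13 -0.17]
q 0.913 r 199.0
17.22 [0.4918 0.0767 0.0945] press [-78.4  15.3] F press [-2.6 -6.7  2.9] yaw -1.538 w 19.4 M [-1.19  0.32 -0.24]
q 0.927 r 199.0
17.47 [0.4918 0.0794 0.0945] press [-78.2  18. ] F press [-3.3 -6.5  4.1] yaw -1.55 w 18.9 M [-1.33  0.48 -0.35]
q 0.941 r 199.0
```

```bash

python3 -m jog '[[0.01,0.1,0.01,-0.1],[0,0,0,0],[0,0,0,0]]' >/dev/null; python3 st.py
python3 -m jog '[[0.01,0.1,0.01,-0.1],[0,0,0,0],[0,0,0,0]]' >/dev/null; python3 st.py
python3 -c "
from station import robot;import numpy as np,cv2
a=robot.grab_frame('top')[:,:,::-1];cv2.imwrite('pics/t8.png',cv2.resize(a[175:275,220:320],None,fx=6,fy=6,interpolation=cv2.INTER_CUBIC))"
```

```text
17.72 [0.4918 0.0818 0.0946] press [-77.9  20.4] F press [-4.5 -7.7  3.5] yaw -1.562 w 18.8 M [-1.47  0.52 -0.27]
q 0.953 r 198.9
17.97 [0.4918 0.0842 0.0946] press [-77.7  22.8] F press [-4.6 -9.   2.4] yaw -1.575 w 18.9 M [-1.71  0.49 -0.31]
q 0.965 r 199.0
```

View pics/t8.png

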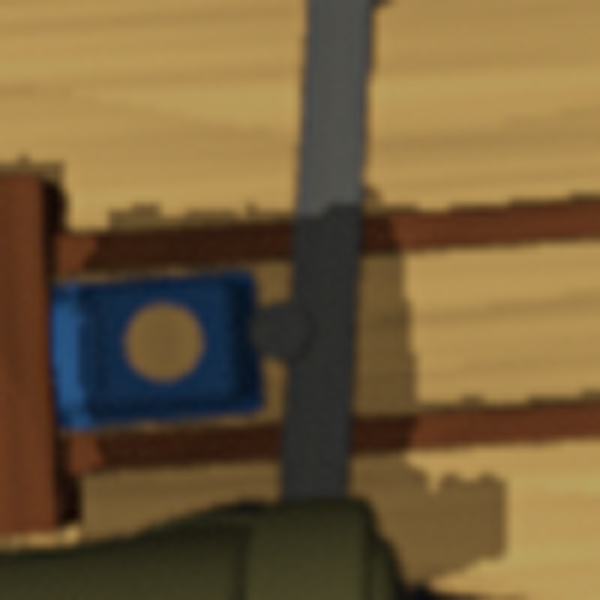

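```bash

python3 -m jog '[[0.02,0.1,0,-0.1],[0,0,0,0],[0,0,0,0]]' >/dev/null; python3 st.py
python3 -m jog '[[0.02,0.1,0.01,-0.1],[0,0,0,0],[0,0,0,0]]' >/dev/null; python3 st.py
```

```text
18.27 [0.4919 0.0867 0.0945] press [-77.3  25.3] F press [ -7.3 -10.6   4.2] yaw -1.587 w 18.8 M [-1.86  0.87 -0.28]
q 0.977 r 199.0
18.52 [0.492  0.0885 0.0946] press [-77.1  27.1] F press [ -7.9 -12.5   4. ] yaw -1.6 w 18.9 M [-2.34  0.98 -0.18]
q 0.987 r 198.9
```

```bash

python3 -m jog '[[-0.03,0.02,0,0],[0,0,0,0],[0,0,0,0],[0,0,0,0],[0,0,0,0]]' >/dev/null; python3 st.py
python3 -m jog '[[0,0,0,0],[0,0,0,0],[0,0,0,0],[0,0,0,0],[0,0,0,0]]' >/dev/null; python3 st.py
python3 -c "
from station import robot;import numpy as np,cv2
a=robot.grab_frame('scene')[:,:,::-1];cv2.imwrite('pics/s9.png',cv2.resize(a[120:320,220:480],None,fx=3,fy=3))
a=robot.grab_frame('top')[:,:,::-1];cv2.imwrite('pics/t9.png',cv2.resize(a[85:305,165:395],None,fx=2.7,fy=2.7,interpolation=cv2.INTER_CUBIC))"
```

```text
18.93 [0.4919 0.0886 0.0946] press [-77.1  27.2] F press [ -5.5 -14.1   1.9] yaw -1.6 w 18.8 M [-2.41  0.52 -0.16]
q 0.987 r 199.0
19.35 [0.4919 0.0886 0.0946] press [-77.1  27.2] F press [ -5.1 -13.7   2.1] yaw -1.6 w 18.8 M [-2.39  0.56 -0.22]
q 0.987 r 199.0
```

View pics/s9.png

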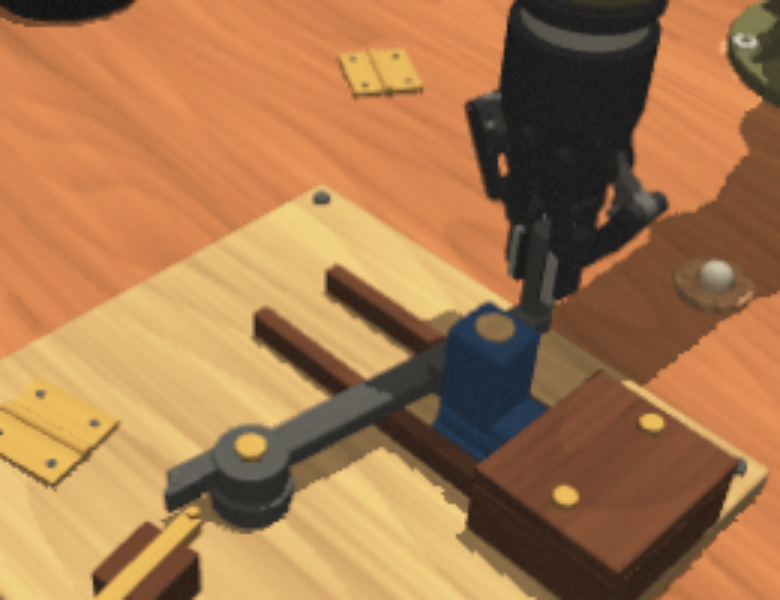

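View pics/t9.png

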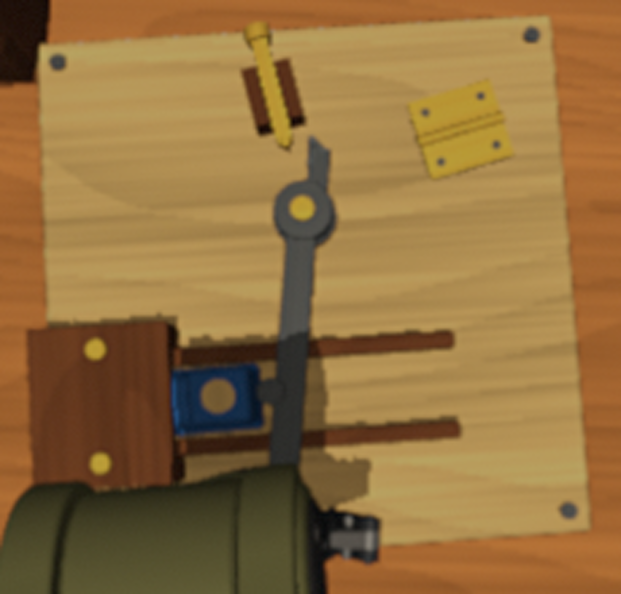

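```bash
python3 st.py; python3 -c "
from station import robot;robot.sign_off()"
```

```text
19.45 [0.4919 0.0886 0.0946] press [-77.1  27.1] F press [ -5.1 -13.3   1.7] yaw -1.6 w 18.7 M [-2.42  0.48 -0.19]
q 0.987 r 199.0
the job is handed in; nothing more can be done
```

The job is done and handed in at 19.5 s; sign-off gave no verdict. The foot is squeezed between the nose and the stop, with the gripper still holding the handle.

- **Seating the foot:** I pinched the ankle and slid the foot about 74 mm to the stop. Resistance then rose to about 11 N along the channel. I eased off to about 3 N and let go. The picture afterwards showed the foot upright in the channel.
- **Swinging the arm:** I took the handle and swung it round its arc past the pawl. The push dropped from about 5 N to 1 N near q = 0.67 rad, which I took for the pawl, but I did not see or hear the click itself. The nose met the heel at about q = 0.94 rad.
- **Last checks:** The arm is steady at q = 0.987 rad, with about 13–14 N at the handle. Less an estimated 6–7 N for the return spring, that is about 11–12 N on the heel. The last pictures show the nose against the ankle and the foot upright.
- **Small disagreements:** About 5 N of sideways (radial) load remains on the handle. The scene camera put the handle 5–7 mm off the top-camera fit, so I used the top camera; the grasp centred correctly.

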